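# Hold the pump's sprung pressure arm open for a tube change

## Robot

A 6-joint arm with a two-finger parallel gripper is mounted at the origin on the work surface; the furniture and walls round the work are solid. World frame = base frame: x ahead of the robot, y to its left, z up, the work surface at z = 0. Lengths are in m, angles in rad, forces in N, time in s.
With the tool pointing down it reaches from about 0.375 to 0.975 m from the base axis. Payload 3.8 kg.
Tool frame: the origin (TCP) lies on the centre line of the jaws, within the pads' length; the fingertips stand 17 mm ahead of it and the grasp point (between the pads) lies 2 mm behind it (bot.tip_extent is the distance from the TCP to the fingertips, in m); z points along the fingers, y is the line along which they close (so a half turn about z gives the same grasp; the last joint's range is limited). The gripper opens to 85 mm and grips with 20 to 120 N. Pads are 22 mm wide; open, the fingers measure 114 mm over their backs; the gripper's body (76 mm by 85 mm) begins 54 mm behind the grasp point. The pads swing forward as they close: fully open they stand 13 mm farther back than shut.
Start: joints at [-1.386, 0.264, 1.604, -0, 1.274, -0.037], TCP at [0.148, -0.658, 0.248] pointing down, gripper open.
Joint ranges: [-2.63, 2.63], [-0.94, 2.18], [0.31, 2.57], [-1.31, 4.45], [0, 2.66], [-2.55, 2.55]. Speed limits (rad/s): [2.57, 2.57, 3.14, 3.14, 3.14, 3.14].

## Interface

Orientations are given as a rotation vector (axis times angle).
In Python, from workcell import readout, read_camera, finish_job, bot gives the robot as it stands.
- The arm moves only by the tool jog_arm, never from a script. Its argument "deltas" is one flat list of numbers, 7 for each row, row after row: the shift along the tool's x, y, z in m, then the turn, a rotation vector about the tool's x, y, z in degrees, then the gripper command: -1 is shut, 1 is fully open, values between are in proportion. A call has 1 to 8 rows; each row is the pose to reach, as a shift and turn from the pose commanded when the call began, along the tool's axes at that moment; what a row does not reach only later rows make up. A row lasts 1/10 s, in which the tool goes at most 50 mm and 8.59 degrees, less where a joint would pass 70% of its speed; a pose out of reach is approached as far as the arm can. A call with a gripper value outside its range is refused whole. The fingers move at their own pace and stop on an object; "squeeze" is the grip in N (left out, the last holds). Time passes only in rows, so rows that repeat a pose let the fingers close. It gives the time, the measured TCP pose, the force, the opening and the grip force at its end, in the units of the state.
- readout.read_state(): the state, without advancing time (a new reading comes with each control period).
- read_camera(name): name is "side" or "top" or "wrist"; returns a dict with "color" (480x640x3 uint8, blue, green, red), "fx", "fy", "cx", "cy" (pixels), "dist" ([k1, k2, p1, p2, k3] as OpenCV has them; the pictures are not rectified), "origin" and "attitude" of the camera in the world. Camera axes: x right, y down, z forward; pixel columns grow to the right and rows downward; lengths in m; the calibration is good to about 2 mm. A picture is of the moment at which its call begins. There is no depth.
- finish_job(): hands the job in; it is judged then, once.
The state is a dict: "time": time; "q": joint angles; "joint_vel": joint speeds; "joint_torque": joint torques, N m; "tool_pos": TCP position; "tcp_rot": TCP orientation; "wrist_force": force on the tool from outside, world axes, zero at the start; "torque": the same for the moment, N m; "width": opening from 0.0 (shut) to 1.0 (fully open); "grip_force": force on a finger pad.
Only numpy, scipy, OpenCV 4.12 (cv2) and the standard library are available. Lean on these libraries where they do the work, as an engineer would, in place of code of your own. Each camera call takes 0.05 s, during which the arm holds its last target. There are 200 camera calls.

## Task

The small tube pump on the bench needs a new tube, so make its head safe and open it: press, one at a time, first the stop key (square mark), then the rotor-park key (round mark), then the head-release key (triangle over a bar), and never the run key (plain triangle), which would spin the rollers. Then swing the sprung pressure arm away from the rotor by its upright post until it comes up against its stop, and finish while still holding it there against the spring so that a colleague can lay the tube in. Leave the other things on the bench where they are.

Things in the scene. Friction and masses are not known exactly. Their poses are not given: they have to be found in the camera images.
- pump: White benchtop peristaltic pump, fixed. 150 mm deep (its x), 166 mm wide (its y); origin at the centre of its underside. Its front faces its own -x, its +y is to the left seen from the front. Flat deck 70 mm above the bench; the front 58 mm slopes down by 20 degrees toward the front and carries four keys in a row along y, 36 mm apart.
- rotor_top (a point): Top centre of the pump's rotor (45 mm across, 101 mm above the bench), which stands on the deck in an aluminium bed (95 mm above the bench), to the left of the pressure arm.
- stop_post (a point): Top of the thin rubber-sleeved stop post on the deck (97 mm above the bench), against which the middle of the opened arm comes to rest.
- top_stop (a point): Centre of the top face of the stop key: leftmost of the four (pump y +54 mm), square mark. All keys are light 24 mm square caps standing 6 mm proud of the sloping panel, faces sloped with it (axes of these points: z out of the key face, y to the pump's left); they can be pressed straight down.
- top_run (a point): Centre of the top face of the run key, second from the left (pump y +18 mm), plain triangle pointing right. Must not be pressed.
- top_park (a point): Centre of the top face of the rotor-park key, third from the left (pump y -18 mm), round mark.
- top_release (a point): Centre of the top face of the head-release key, the rightmost (pump y -54 mm), triangle over a bar.
- key_stop (a joint): Travel of the stop key in m: 0 up, 0.004 fully down. Every key is sprung (1 N to start, 4 N fully down) and comes up again when let go; it counts as pressed beyond 0.0025 with the other keys up.
- key_run (a joint): Travel of the run key in m: 0 up, 0.004 fully down.
- key_park (a joint): Travel of the rotor-park key in m: 0 up, 0.004 fully down.
- key_release (a joint): Travel of the head-release key in m: 0 up, 0.004 fully down.
- pressure_arm (a joint): Angle of the pressure arm in rad: 0 shut (arm points to the pump's front), 0.95 at its hard stop. It turns about a vertical pivot, counter-clockwise seen from above: the post swings from the front to the pump's right and rear. A spring always drives it shut: about 2.6 N at the post when shut, 6.8 N at the stop.
- lever_post (a point): Middle of the arm's upright black finger post: round, vertical, 16 mm across, from 96 to 150 mm above the bench (this point at 130 mm). Below it is the aluminium arm (20 mm wide at most near the post, 84 to 96 mm above the bench). The point moves with the arm on a circle of 80 mm radius about lever_pivot.
- lever_pivot (a point): Point on the arm's vertical pivot axis at the height of lever_post (pump x +60, y 0 mm); axes as the pump's. When the arm is shut the post lies 80 mm from it toward the pump's -x.
- uv_lamp: Obstacle: tall caged lamp at the left rear, fixed, 90 mm across the cage, 600 mm high, base 170 mm across; origin at the middle of its underside. Another: a pipette stand left of the robot's base, 280 mm high, its rail with hooks 170 to 200 mm left of the base axis, 200 to 260 mm up: an arm with a broad shoulder cannot turn left there and must reach the pump from the right with a tilted tool.
- buffer_250: White bottle 66 mm across, 135 mm high, loose, left behind the pump; origin at the centre of its underside. Leave it.
- amber_100: Brown glass bottle 48 mm across, 105 mm high, loose, left of the pump; origin at the centre of its underside. Leave it.
- tip_waste: Open clear beaker with used tips, 72 mm across, 97 mm high, loose. Leave it.

How it is judged:
By the outcome, as a careful person would: the job done as asked, in the order asked, and still so for the second after the job is handed in, while the arm keeps its last pose, push and grip.
It also fails if it takes over 48 s, if anything falls off the work surface, if the arm or the gripper's body presses on something with over 40 N, if the wrist force passes 120 N, or if a joint passes its speed limit or range.

## Working session

There is one attempt and no reset: what is moved stays moved. The work goes in short steps, Python scripts to look and compute and a tool call to move; the robot and the scene stay as the last step left them, time stands still between calls to the robot, and variables do not carry over. Pictures are saved under pics/ and viewed, at most 10 in all, crops included, and the job is handed in when it is done.

Besides the shell and the picture viewer there is one more tool, called after "Request:" in YAML: its name, and indented under it one key for each argument. jog_arm: Moves the arm, as the interface text tells. Its arguments: {"type":"object","properties":{"deltas":{"type":"array"},"squeeze":{"type":"number"}},"required":["deltas"]}

```bash
ls; mkdir -p pics; python3 - <<'E'
from workcell import readout, read_camera, bot
import cv2,numpy as np
print(readout.read_state()); print([a for a in dir(bot) if a[0]!='_'])
for n in("side","top"):
    c=read_camera(n); cv2.imwrite(f"pics/{n}0.png",c["color"]); print(n,{k:v for k,v in c.items() if k!="color"})
E
```

```text
pics
{'time': 0.0, 'q': array([-1.38589216e+00,  2.64757369e-01,  1.60540110e+00, -2.85777902e-05,
        1.27370073e+00, -3.68943582e-02]), 'joint_vel': array([ 0.00137143,  0.00032435,  0.00060117,  0.00157719, -0.00026845,
        0.00074912]), 'joint_torque': array([-6.74696412e-05, -5.15110195e+01, -3.67316294e+01, -5.06382585e-04,
        1.29071155e-02,  1.12960922e-05]), 'tool_pos': array([ 0.14835251, -0.65777086,  0.24694451]), 'tcp_rot': array([-3.12004785e+00, -3.47449768e-01,  3.05808970e-04]), 'wrist_force': array([-0.56261751, -0.06321598,  0.84185133]), 'torque': array([ 0.01781953,  0.01222342, -0.0248755 ]), 'grip_force': 0.0, 'width': 1.001224286758308}
['MotionError', 'tip_extent']
side {'fx': 449.51268943966494, 'fy': 449.51268943966494, 'cx': 318.2335297230932, 'cy': 240.81655722155554, 'dist': array([-0.02543351,  0.        ,  0.        ,  0.        ,  0.        ]), 'origin': array([ 0.42555199, -0.72689211,  0.44716361]), 'attitude': array([-1.96181062,  0.10616012, -0.05430331])}
top {'fx': 600.040932844446, 'fy': 600.040932844446, 'cx': 305.13456642465445, 'cy': 246.72751510532723, 'dist': array([-0.20278516,  0.        ,  0.        ,  0.        ,  0.        ]), 'origin': array([ 0.21477698, -0.13496788,  1.2972163 ]), 'attitude': array([-2.53212363,  1.38014187, -0.20156179])}
```

View pics/side0.png

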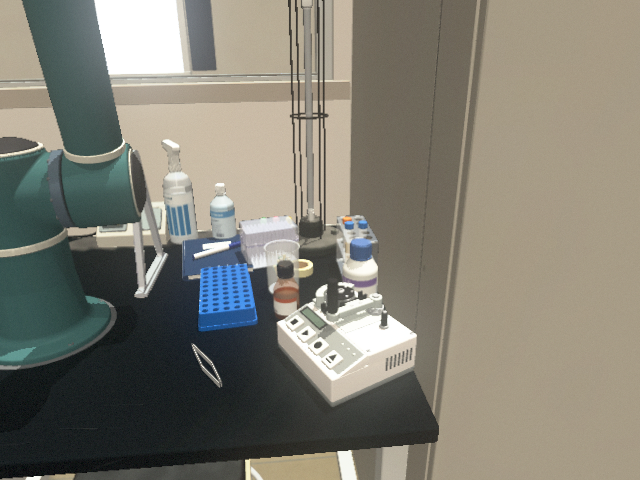

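View pics/top0.png

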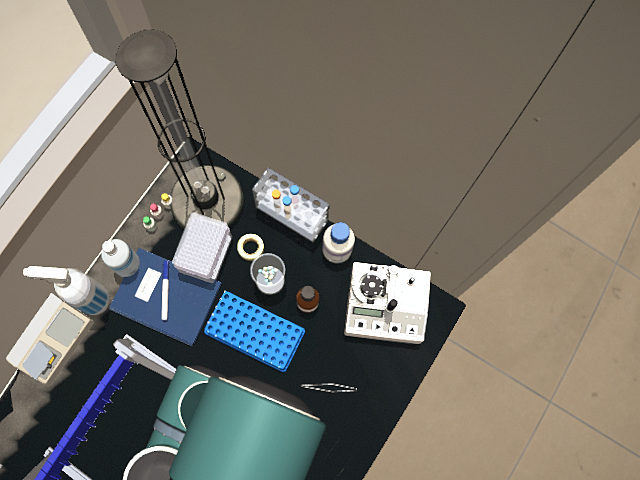

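The side view shows the pump at about (345,345), with keys running from (294,322) to (333,358) and the post at (332,295). The top view shows the keys in a row near y≈326, x 361–412. I'll enlarge both.

```bash
python3 - <<'E'
import cv2
a=cv2.imread("pics/side0.png")[270:400,270:420]; cv2.imwrite("pics/s1.png",cv2.resize(a,None,fx=4.6,fy=4.6,interpolation=2)[:600,:800])
a=cv2.imread("pics/top0.png")[255:350,338:438]; cv2.imwrite("pics/t1.png",cv2.resize(a,None,fx=6,fy=6,interpolation=2))
E
```

```text
(no output)
```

View pics/s1.png

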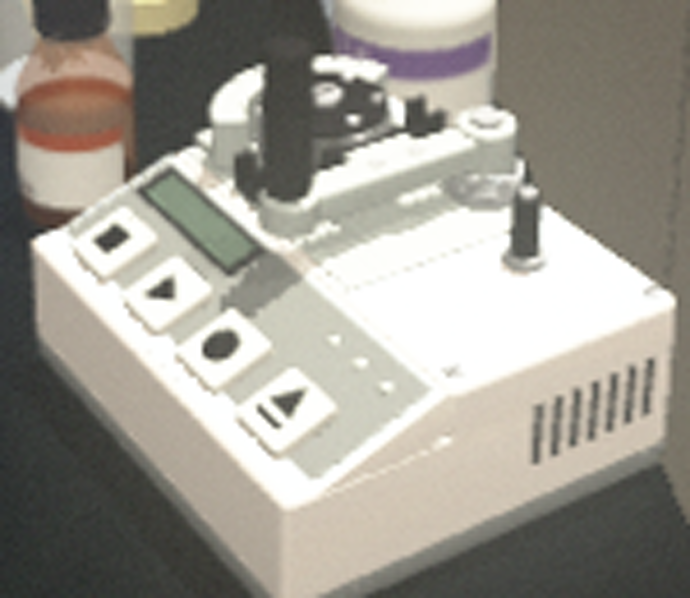

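View pics/t1.png

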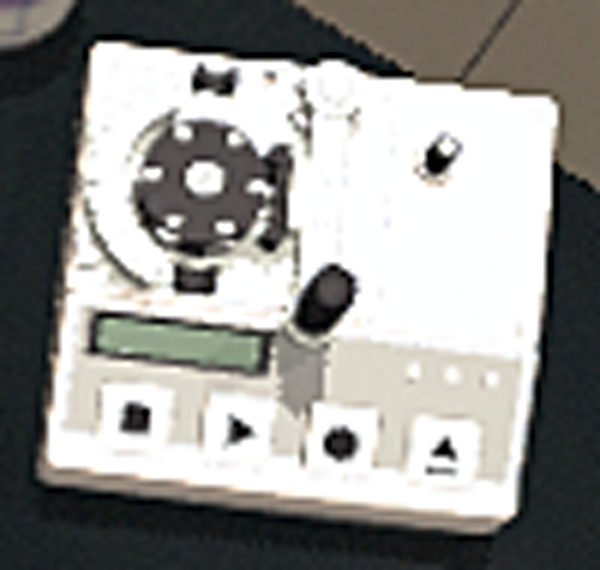

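Side crop: key centres are square (112,237), triangle (165,289), round (221,344) and bar-triangle (288,402); the post top is (288,45). Top crop: keys are at (136,418), (238,430), (340,442) and (445,452), and the rear deck corners at (92,42) and (557,97). Next I'll fit the pump pose.

```bash
cat > h.py <<'E'
import numpy as np,cv2
from scipy.spatial.transform import Rotation as R
T20=np.tan(np.radians(20))
def proj(c,P):
    M=R.from_rotvec(c["attitude"]).as_matrix().T
    rv=cv2.Rodrigues(M)[0]; t=-M@c["origin"]
    K=np.array([[c["fx"],0,c["cx"]],[0,c["fy"],c["cy"]],[0,0,1]])
    return cv2.projectPoints(np.float64(P).reshape(-1,3),rv,t,K,c["dist"])[0][:,0]
def pump(p,P):
    P=np.float64(P).reshape(-1,3)
    return R.from_euler('z',p[2]).apply(P)+[p[0],p[1],0]
def key(y,xk): return [xk,y,.070-(-.017-xk)*T20+.0064]
E
python3 - <<'E'
from h import *
from workcell import read_camera
from scipy.optimize import least_squares
cs={n:read_camera(n) for n in("side","top")}
px={"side":[(112,237),(165,289),(221,344),(288,402),(288,45),(284,510),(672,298),(35,240)],
"top":[(136,418),(238,430),(340,442),(445,452),(342,282),(92,42),(557,97)]}
def pts(xk):
    k=[key(y,xk) for y in(.054,.018,-.018,-.054)]+[[-.02,0,.15]]
    return {"side":k+[[-.075,-.083,.049],[.075,-.083,.07],[-.075,.083,.049]],"top":k+[[.075,.083,.07],[.075,-.083,.07]]}
obs={"side":(np.array(px["side"])+.5)/4.6-.5+270,"top":(np.array(px["top"])+.5)/6-.5+[338,255]}
def f(p):
    P=pts(p[3]); return np.concatenate([(proj(cs[n],pump(p,P[n]))-obs[n]).ravel() for n in cs])
s=min((least_squares(f,[.6,-.4,y,-.046],loss="soft_l1") for y in(-1,0,1)),key=lambda s:s.cost)
print(s.x,np.degrees(s.x[2])); r=f(s.x).reshape(-1,2); print(r.round(1))
print("keys",pump(s.x,[key(y,s.x[3]) for y in(.054,.018,-.018,-.054)]),"post",pump(s.x,[-.02,0,.13]),"piv",pump(s.x,[.06,0,.13]))
# each camera alone
for n in cs:
    g=lambda p:(proj(cs[n],pump(p,pts(p[3])[n]))-obs[n]).ravel()
    print(n,least_squares(g,s.x,loss="soft_l1").x)
E
```

```text
[ 0.51723923 -0.15040122  0.44464313 -0.0558152 ] 25.47617495437199
[[ 0.1  0.2]
 [ 0.   0. ]
 [ 0.3  0.2]
 [-0.7  0.8]
 [-0.1 -0.3]
 [-0.2  2. ]
 [ 2.2 -0.4]
 [-2.   1.7]
 [-0.3 -0.5]
 [-0.1 -0.4]
 [-0.  -0.4]
 [-0.5  0. ]
 [-1.3  0.3]
 [ 0.2 -0.8]
 [-0.1 -0.4]]
keys [[ 0.44362394 -0.12566006  0.06227242]
 [ 0.45910883 -0.15815957  0.06227242]
 [ 0.47459371 -0.19065908  0.06227242]
 [ 0.4900786  -0.22315859  0.06227242]] post [[ 0.49918395 -0.15900393  0.13      ]] piv [[ 0.57140508 -0.12459307  0.13      ]]
side [ 0.51835645 -0.14859633  0.43613534 -0.05687615]
top [ 0.5169687  -0.15110619  0.4505473  -0.05588246]
```

The fit is consistent: residuals are under 1 px on the keys, and the pump sits at (0.517,-0.150), yaw 25.5°. Before turning the base I'll locate the pipette rail's end in x.

```bash
python3 - <<'E'
from h import *
from workcell import read_camera
t=read_camera("top"); s=read_camera("side")
for x in np.arange(-.2,.31,.05):
  print(x.round(2),[proj(t,[x,y,z])[0].round() for y,z in((.17,.2),(.17,.26),(.2,.28))],proj(s,[x,.185,.28])[0].round(),proj(s,[x,.185,0])[0].round())
print(proj(t,[0,0,.0]),proj(t,[0.19,0.03,.27]))
E
```

```text
-0.2 [array([ 43., 511.]), array([ 29., 515.]), array([ 12., 505.])] [-52. 157.] [-11. 286.]
-0.15 [array([ 57., 490.]), array([ 43., 493.]), array([ 26., 483.])] [-25. 156.] [ 13. 284.]
-0.1 [array([ 71., 468.]), array([ 58., 470.]), array([ 41., 461.])] [  1. 155.] [ 37. 283.]
-0.05 [array([ 85., 447.]), array([ 73., 448.]), array([ 56., 438.])] [ 28. 154.] [ 61. 282.]
-0.0 [array([100., 424.]), array([ 89., 424.]), array([ 72., 414.])] [ 54. 153.] [ 84. 281.]
0.05 [array([115., 402.]), array([105., 401.]), array([ 88., 390.])] [ 81. 152.] [108. 279.]
0.1 [array([131., 380.]), array([121., 377.]), array([104., 366.])] [107. 151.] [131. 278.]
0.15 [array([146., 357.]), array([138., 354.]), array([121., 343.])] [133. 150.] [155. 277.]
0.2 [array([162., 335.]), array([154., 330.]), array([138., 319.])] [159. 149.] [178. 276.]
0.25 [array([177., 313.]), array([170., 307.]), array([154., 295.])] [185. 148.] [201. 275.]
0.3 [array([192., 291.]), array([186., 284.]), array([171., 272.])] [210. 147.] [223. 273.]
[[194.70280924 470.2743769 ]] [[214.55357249 378.98974477]]
```

Request:
jog_arm:
  deltas: [0.03, -0.02, -0.02, 5, 0, 0, -1, 0.06, -0.04, -0.04, 13, 0, 0, -1, 0.09, -0.06, -0.06, 20, 0, 0, -1, 0.12, -0.08, -0.08, 25, 0, 0, -1, 0.15, -0.1, -0.1, 30, 0, 0, -1, 0.18, -0.12, -0.12, 35, 0, 0, -1, 0.18, -0.12, -0.12, 35, 0, 0, -1, 0.18, -0.12, -0.12, 35, 0, 0, -1]

```text
time: 1.1
tool_pos: [0.2982, -0.502, 0.3679]
tcp_rot: [-2.519, -0.282, 0.089]
wrist_force: [-1.0, -0.7, -0.3]
width: -0.002
grip_force: 0.0
```

```bash
python3 -c "
from workcell import readout
s=readout.read_state();print({k:s[k] for k in('time','q','tool_pos','tcp_rot','wrist_force','width')})"
```

```text
{'time': 1.1, 'q': array([-1.14318697,  0.41328661,  1.299861  ,  0.12926657,  2.02502213,
        0.22548355]), 'tool_pos': array([ 0.29823233, -0.50198747,  0.3678576 ]), 'tcp_rot': array([-2.5185605 , -0.28219013,  0.0893771 ]), 'wrist_force': array([-0.9939156 , -0.67453039, -0.3371564 ]), 'width': -0.002018230796031102}
```

```bash
python3 - <<'E'
from h import *
from workcell import read_camera
import cv2
E=R.from_euler
D=[([-1.38589216,.264757369,1.60540110,0,1.27370073,-.0368943582],[.14835251,-.65777086,.24694451],[-3.12004785,-.347449768,.0003058]),
([-1.14318697,.41328661,1.299861,.12926657,2.02502213,.22548355],[.29823233,-.50198747,.3678576],[-2.5185605,-.28219013,.0893771])]
for q,p,r in D:
  Q=E('ZYZYZ',[q[0],q[1]+q[2],q[3],q[4],q[5]]).as_rotvec() 
  print(Q,r)
  M=E('ZYZYZ',[q[0],q[1]+q[2],q[3],q[4],q[5]]).as_matrix()
  print("local p, z:",E('Z',-q[0]).apply(p),E('Z',-q[0]).apply(M[:,2]))
c=read_camera("top")["color"]; cv2.imwrite("pics/t2.png",cv2.resize(c[200:480,0:400],None,fx=2,fy=2))
E
```

```text
Traceback (most recent call last):
  File "scipy/spatial/transform/_rotation.pyx", line 1413, in scipy.spatial.transform._rotation.Rotation.from_euler
ValueError: Expected axis specification to be a non-empty string of upto 3 characters, got ZYZYZ
```

```bash
cat >> h.py <<'E'
E=R.from_euler
def rot(q): return E('ZYZ',[q[0],q[1]+q[2],q[3]])*E('YZ',[q[4],q[5]])
E
python3 - <<'X'
from h import *
from workcell import read_camera
D=[([-1.38589216,.264757369,1.60540110,0,1.27370073,-.0368943582],[.14835251,-.65777086,.24694451],[-3.12004785,-.347449768,.0003058]),
([-1.14318697,.41328661,1.299861,.12926657,2.02502213,.22548355],[.29823233,-.50198747,.3678576],[-2.5185605,-.28219013,.0893771])]
for q,p,r in D:
  M=rot(q); print(M.as_rotvec(),r)
  print("local p, z:",E('Z',-q[0]).apply(p),E('Z',-q[0]).apply(M.as_matrix()[:,2]),q[1:3])
c=read_camera("top")["color"]; cv2.imwrite("pics/t2.png",cv2.resize(c[200:480,0:400],None,fx=2,fy=2))
X
```

```text
[-1.96087086e+00 -2.45230513e+00 -2.32320114e-03] [-3.12004785, -0.347449768, 0.0003058]
local p, z: [0.67383337 0.02489097 0.24694451] [-2.26654347e-03 -1.70951873e-17 -9.99997431e-01] [0.264757369, 1.6054011]
[-1.63352942 -2.04577409 -0.51348981] [-2.5185605, -0.28219013, 0.0893771]
local p, z: [0.58046432 0.06320692 0.3678576 ] [-0.56075047  0.11583584 -0.81984204] [0.41328661, 1.299861]
```

View pics/t2.png

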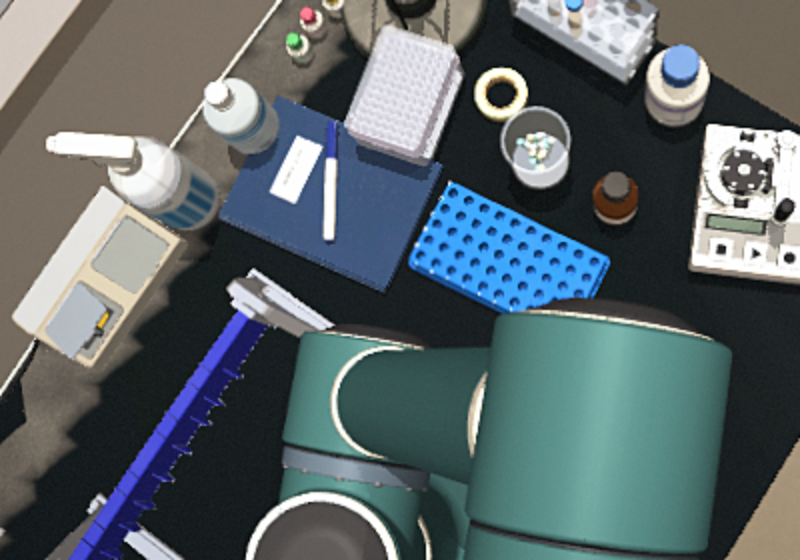

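The top view shows the shoulder cap at crop (370,330) and the rail's near end and foot at crop (250,290), so there is still a gap. I'll triangulate the cap to get the base-turn limit.

```bash
python3 - <<'X'
from h import *
from workcell import read_camera
from scipy.optimize import least_squares,fsolve
t=read_camera("top"); s=read_camera("side")
f=lambda v:proj(s,[.983*v[0],.184*v[0],v[1]])[0]-[138,185]
v=fsolve(f,[.2,.3]); print("L,zs",v)
for zz in(.04,.06,.08):
  r=[proj(s,E('Z',-1.386).apply([a,v[0],v[1]+b]))[0].round() for a,b in((0,zz),(0,-zz))]; print(zz,r)
# predicted cap in top image at q1 -1.143 (crop coords)
for a in(-.08,0,.08):
  print([((proj(t,E('Z',-1.143).apply([a,v[0],v[1]+b]))[0]-[0,200])*2).round() for b in(-.07,0,.07)])
# rail end: where foot/rail end crop (250,312)->(125,356)
for z in(.2,.26,.28):
  g=lambda w:proj(t,[w[0],w[1],z])[0]-[126,355]; print(z,fsolve(g,[.1,.18]))
for xy in((232,290),(330,325)):
  g=lambda w:proj(t,[w[0],w[1],.27])[0]-[xy[0]/2,200+xy[1]/2]; print(xy,fsolve(g,[.1,.18]))
X
```

```text
L,zs [0.19663828 0.24751098]
0.04 [array([134., 162.]), array([142., 207.])]
0.06 [array([132., 150.]), array([144., 218.])]
0.08 [array([130., 137.]), array([145., 229.])]
[array([309., 330.]), array([290., 323.]), array([268., 314.])]
[array([392., 344.]), array([378., 337.]), array([362., 330.])]
[array([476., 358.]), array([467., 352.]), array([457., 346.])]
0.2 [0.1316653  0.20445717]
0.26 [0.13621016 0.18589611]
0.28 [0.13772512 0.17970909]
(232, 290) [0.14087976 0.20823989]
(330, 325) [0.16530735 0.11764042]
```

```bash
cat >> h.py <<'E'
from scipy.optimize import brentq
H,A2,D4,D6,Y0=.249,.515,.572,.331,.025
PP=[.5172,-.1504,.4446]; XK=-.0558
def pose(delta,th):  # tool z: heading pump x + delta (deg, ccw), tilt th from vertical; y horizontal to the pump's right side (-> x up)
    a=PP[2]+np.radians(delta); t=np.radians(th); h=np.array([np.cos(a),np.sin(a),0])
    z=np.sin(t)*h-[0,0,np.cos(t)]; y=np.array([np.sin(a),-np.cos(a),0]); return np.c_[np.cross(y,z),y,z]
def wq(p,M):
    w=p-D6*M[:,2]; r=np.hypot(w[0],w[1]); q1=np.arctan2(w[1],w[0])-np.arcsin(Y0/r)
    x=np.sqrt(r*r-Y0*Y0); zz=w[2]-H; d=np.hypot(x,zz)
    q3=np.arccos((d*d-A2**2-D4**2)/(2*A2*D4)); q2=np.arctan2(x,zz)-np.arctan2(D4*np.sin(q3),A2+D4*np.cos(q3))
    N=E('ZY',[q1,q2+q3]).inv()*R.from_matrix(M)*E('Z',-C6)
    e=N.as_euler('ZYZ'); return np.r_[q1,q2,q3,e],w
C6=0.
E
python3 - <<'X'
import h; from h import *
q=[-1.14318697,.41328661,1.299861,.12926657,2.02502213,.22548355];r=[-2.5185605,-.28219013,.0893771]
h.C6=(rot(q).inv()*R.from_rotvec(r)).as_rotvec()[2]; print("C6",h.C6,(rot(q).inv()*R.from_rotvec(r)).as_rotvec())
p=np.array([.29823233,-.50198747,.3678576]); M=R.from_rotvec(r).as_matrix(); print(M.round(2)); print("check",wq(p,M)[0])
keys=[key(y,XK) for y in(.054,-.018,-.054)]
tg=[pump(PP,k)[0] for k in keys]
ang=lambda a:pump(PP,[.06-.08*np.cos(a),-.08*np.sin(a),.13])[0]
for d,th in((0,55),(0,62),(-10,62),(10,62),(0,75)):
  M=pose(d,th)
  for n,k in zip("SPR",tg):
    p=k-.017*M[:,2]+.011*M[:,0]*np.sign(M[2,0]); qq,w=wq(p,M); print(d,th,n,p.round(3),qq.round(2),w.round(2))
  for a in(0,.5,.95): 
    qq,w=wq(ang(a),M); print(d,th,"post",a,ang(a).round(3),qq.round(2))
X
```

```text
C6 1.570796329509959 [1.33391923e-08 1.30396451e-09 1.57079633e+00]
[[ 0.98  0.18 -0.13]
 [ 0.22 -0.8   0.56]
 [-0.   -0.57 -0.82]]
check [-1.14336286  0.39947907  1.319102    0.12881835  2.01965625  0.22451464]
0 55 S [ 0.437 -0.129  0.081] [-0.99  0.04  2.57  1.34  0.99 -0.92] [ 0.19 -0.25  0.27]
0 55 P [ 0.468 -0.194  0.081] [-1.01  0.16  2.43  1.3   1.   -0.9 ] [ 0.22 -0.31  0.27]
0 55 R [ 0.483 -0.226  0.081] [-1.02  0.21  2.36  1.29  1.01 -0.89] [ 0.24 -0.34  0.27]
0 55 post 0 [ 0.499 -0.159  0.13 ] [-0.89  0.03  2.43  1.31  0.97 -0.73]
0 55 post 0.5 [ 0.524 -0.189  0.13 ] [-0.89  0.1   2.36  1.3   0.97 -0.73]
0 55 post 0.95 [ 0.557 -0.203  0.13 ] [-0.85  0.15  2.29  1.32  0.95 -0.71]
0 62 S [ 0.435 -0.13   0.08 ] [-1.06  0.15  2.58  1.41  1.1  -1.1 ] [ 0.17 -0.26  0.24]
0 62 P [ 0.466 -0.195  0.08 ] [-1.07  0.25  2.44  1.38  1.11 -1.06] [ 0.2  -0.32  0.24]
0 62 R [ 0.481 -0.227  0.08 ] [-1.08  0.29  2.37  1.37  1.12 -1.03] [ 0.22 -0.35  0.24]
0 62 post 0 [ 0.499 -0.159  0.13 ] [-0.95  0.1   2.45  1.42  1.07 -0.9 ]
0 62 post 0.5 [ 0.524 -0.189  0.13 ] [-0.94  0.16  2.38  1.42  
[... 869 characters left out ...]
 0.499 -0.159  0.13 ] [-0.96  0.18  2.35  1.27  1.18 -0.91]
10 62 post 0.5 [ 0.524 -0.189  0.13 ] [-0.95  0.24  2.27  1.27  1.18 -0.88]
10 62 post 0.95 [ 0.557 -0.203  0.13 ] [-0.91  0.29  2.21  1.29  1.16 -0.86]
0 75 S [ 0.431 -0.131  0.077] [-1.17  0.39  2.56  1.48  1.32 -1.38] [ 0.14 -0.27  0.16]
0 75 P [ 0.462 -0.196  0.077] [-1.16  0.44  2.42  1.47  1.33 -1.29] [ 0.17 -0.33  0.16]
0 75 R [ 0.478 -0.229  0.077] [-1.15  0.47  2.35  1.46  1.33 -1.25] [ 0.19 -0.37  0.16]
0 75 post 0 [ 0.499 -0.159  0.13 ] [-1.02  0.28  2.47  1.56  1.29 -1.16]
0 75 post 0.5 [ 0.524 -0.189  0.13 ] [-1.01  0.33  2.39  1.57  1.28 -1.13]
0 75 post 0.95 [ 0.557 -0.203  0.13 ] [-0.96  0.36  2.33  1.6   1.26 -1.1 ]
```

```bash
sed -i 's/^C6=0./C6=np.pi\/2/' h.py; python3 - <<'X'
from h import *
from workcell import read_camera
from scipy.optimize import fsolve
tg=[pump(PP,key(y,XK))[0] for y in(.054,-.018,-.054)]
ang=lambda a:pump(PP,[.06-.08*np.cos(a),-.08*np.sin(a),.13])[0]
for d,th in((20,60),(25,70),(35,75)):
  M=pose(d,th)
  for n,k in zip("SPR",tg):
    p=k-.017*M[:,2]+.011*M[:,0]*np.sign(M[2,0]); qq,w=wq(p,M); print(d,th,n,p.round(3),qq.round(2),w.round(2))
  for a in(0,.95): print("post",a,wq(ang(a),M)[0].round(2))
t=read_camera("top")
for n,xy,z in(("amber",(308,292),.105),("beaker",(268,265),.097)):
  w=fsolve(lambda w:proj(t,[w[0],w[1],z])[0]-xy,[.4,.1]); print(n,w,E('Z',-PP[2]).apply([w[0]-PP[0],w[1]-PP[1],0]))
# approach: above stop key 50 mm
M0=pose(20,60); k=tg[0]; p=k-.017*M0[:,2]+.011*M0[:,0]*np.sign(M0[2,0])+[0,0,.05]
S=R.from_rotvec([-2.5185605,-.28219013,.0893771]);p0=np.array([.2982,-.502,.3679])
print("shift",S.inv().apply(p-p0),"turn",np.degrees((S.inv()*R.from_matrix(M0)).as_rotvec()))
X
```

```text
20 60 S [ 0.437 -0.132  0.08 ] [-1.02  0.26  2.37  1.1   1.23 -1.05] [ 0.24 -0.34  0.25]
20 60 P [ 0.468 -0.197  0.08 ] [-1.04  0.36  2.23  1.08  1.26 -1.  ] [ 0.27 -0.4   0.25]
20 60 R [ 0.484 -0.23   0.08 ] [-1.04  0.4   2.15  1.06  1.27 -0.98] [ 0.28 -0.43  0.25]
post 0 [-0.94  0.24  2.25  1.12  1.25 -0.89]
post 0.95 [-0.9   0.34  2.1   1.13  1.25 -0.83]
25 70 S [ 0.436 -0.135  0.078] [-1.06  0.43  2.3   1.1   1.39 -1.18] [ 0.24 -0.37  0.19]
25 70 P [ 0.467 -0.2    0.078] [-1.07  0.51  2.15  1.08  1.43 -1.12] [ 0.27 -0.44  0.19]
25 70 R [ 0.482 -0.233  0.078] [-1.07  0.55  2.08  1.07  1.45 -1.09] [ 0.28 -0.47  0.19]
post 0 [-0.97  0.38  2.19  1.15  1.42 -1.02]
post 0.95 [-0.93  0.47  2.04  1.17  1.43 -0.96]
35 75 S [ 0.437 -0.137  0.077] [-1.03  0.55  2.18  1.    1.52 -1.21] [ 0.28 -0.42  0.16]
35 75 P [ 0.468 -0.202  0.077] [-1.04  0.62  2.02  0.99  1.57 -1.15] [ 0.31 -0.48  0.16]
35 75 R [ 0.483 -0.235  0.077] [-1.05  0.66  1.95  0.98  1.6  -1.12] [ 0.33 -0.51  0.16]
post 0 [-0.95  0.51  2.07  1.07  1.57 -1.07]
post 0.95 [-0.92  0.59  1.92  1.09  1.59 -0.99]
amber [ 0.43412233 -0.00305068] [-0.01162662  0.16875586  0.        ]
beaker [0.43868099 0.09817157] [0.03602422 0.25817691 0.        ]
shift [ 0.21746793 -0.13441709  0.3835726 ] turn [-13.98649516  46.68519834 -45.68767886]
```

```bash
cat >> h.py <<'E'
from workcell import readout
def plan(p,M,s=None):
    s=s or readout.read_state(); S=R.from_rotvec(s["tcp_rot"]); p0=s["tool_pos"]; rv=(S.inv()*R.from_matrix(M)).as_rotvec()
    print("shift",S.inv().apply(p-p0).round(4),"turn",np.degrees(rv).round(1),"of",np.degrees(np.linalg.norm(rv)).round(1))
    for f in(.25,.5,.75,1): print("  q",wq(p0+f*(p-p0),(S*R.from_rotvec(f*rv)).as_matrix())[0].round(2))
def tip(k,M): return np.asarray(k)-.017*M[:,2]+.011*M[:,0]
KEY={n:pump(PP,key(y,XK))[0] for n,y in dict(S=.054,P=-.018,R=-.054).items()}
E
python3 - <<'X'
from h import *
M=pose(15,63)
plan(np.array([.38,-.32,.27]),M)
plan(np.array([.40,-.27,.24]),M)
X
```

```text
shift [ 0.1211 -0.0745  0.1716] turn [-15.7  51.4 -42.4] of 68.4
  q [-1.19  0.28  1.52  0.32  1.86  0.05]
  q [-1.24  0.19  1.71  0.52  1.73 -0.17]
  q [-1.29  0.14  1.9   0.73  1.65 -0.44]
  q [-1.32  0.14  2.06  0.93  1.62 -0.76]
shift [ 0.1516 -0.0937  0.2216] turn [-15.7  51.4 -42.4] of 68.4
  q [-1.18  0.27  1.55  0.33  1.84  0.06]
  q [-1.22  0.16  1.77  0.53  1.69 -0.16]
  q [-1.25  0.1   1.98  0.75  1.58 -0.45]
  q [-1.26  0.11  2.16  0.97  1.54 -0.79]
```

Request:
jog_arm:
  deltas: [0.019, -0.012, 0.028, -2, 6.4, -5.3, -1, 0.038, -0.024, 0.056, -4, 12.8, -10.6, -1, 0.057, -0.035, 0.083, -6, 19.2, -15.9, -1, 0.076, -0.047, 0.111, -8, 25.7, -21.2, -1, 0.095, -0.058, 0.139, -10, 32.1, -26.5, -1, 0.114, -0.07, 0.166, -12, 38.5, -31.8, -1, 0.133, -0.082, 0.194, -14, 45, -37.1, -1, 0.152, -0.094, 0.222, -15.7, 51.4, -42.4, -1]

```text
time: 2.1
tool_pos: [0.4006, -0.2687, 0.2405]
tcp_rot: [-2.26, -0.837, -1.394]
wrist_force: [0.5, -0.6, -0.9]
width: -0.003
grip_force: 0.0
```

```bash
python3 - <<'X'
from h import *
s=readout.read_state(); print(s["q"],wq(s["tool_pos"],R.from_rotvec(s["tcp_rot"]).as_matrix())[0],s["time"],s["wrist_force"])
M=pose(15,63)
plan(tip(KEY["S"]+[0,0,.03],M),M)
X
```

```text
[-1.2570459   0.12218538  2.15889893  0.97336694  1.53213051 -0.79996719] [-1.25775455  0.10816025  2.16867013  0.97278626  1.53496939 -0.79675149] 2.1 [ 0.54359869 -0.58910225 -0.87693252]
shift [-0.064  -0.082   0.1616] turn [ 0.3 -0.2  0.3] of 0.5
  q [-1.22  0.11  2.24  1.    1.47 -0.84]
  q [-1.17  0.13  2.31  1.04  1.4  -0.89]
  q [-1.12  0.15  2.37  1.1   1.33 -0.95]
  q [-1.06  0.19  2.42  1.17  1.26 -1.03]
```

Request:
jog_arm:
  deltas: [-0.011, -0.014, 0.027, 0, 0, 0, -1, -0.021, -0.027, 0.054, 0, 0, 0, -1, -0.032, -0.041, 0.081, 0, 0, 0, -1, -0.043, -0.055, 0.108, 0, 0, 0, -1, -0.053, -0.068, 0.135, 0, 0, 0, -1, -0.064, -0.082, 0.162, 0, 0, 0, -1, -0.064, -0.082, 0.162, 0, 0, 0, -1]

```text
time: 2.8
tool_pos: [0.4332, -0.1276, 0.1074]
tcp_rot: [-2.255, -0.83, -1.379]
wrist_force: [0.1, -0.0, 0.5]
width: -0.005
grip_force: 0.0
```

```bash
python3 - <<'X'
from h import *
from workcell import read_camera
s=readout.read_state(); print(s["q"],s["tool_pos"],s["wrist_force"])
sd=read_camera("side")["color"]; tp=read_camera("top")["color"]
a=cv2.resize(sd[240:390,250:440],None,fx=3.0,fy=3.0,interpolation=2); b=cv2.resize(tp[300:480,0:230],None,fx=1.0,fy=1.0)
a=np.pad(a,((0,0),(0,b.shape[1]),(0,0))); a[:b.shape[0],-b.shape[1]:]=b
cv2.imwrite("pics/a1.png",a)
S=R.from_rotvec(s["tcp_rot"]).as_matrix(); print("down in tool",S.T@[0,0,-1])
c=read_camera("side"); print((proj(c,[s["tool_pos"]+.017*S[:,2]-.011*S[:,0],KEY["S"]])-[250,240])*3)
X
```

```text
[-1.05517199  0.21188154  2.420617    1.16685103  1.25501585 -1.03662264] [ 0.43317334 -0.12757731  0.10737324] [ 0.1422616  -0.02746062  0.50748674]
down in tool [-0.89134904  0.00656707  0.45327008]
[[124.59618164 193.64291368]
 [132.21660177 243.96757527]]
```

View pics/a1.png

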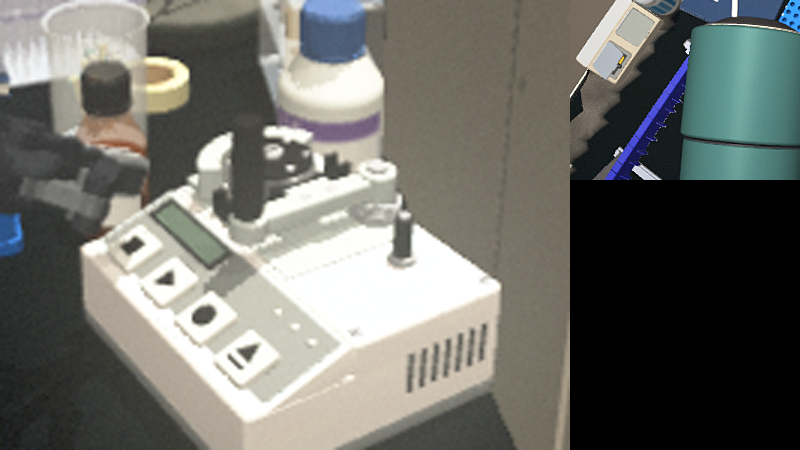

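The fingertips sit above and in front of the stop key (square), tip near (125,195) with the key at (133,245) in the crop. I'll shift about 5 mm to the pump's right and come down.

Request:
jog_arm:
  deltas: [-0.006, 0.005, 0.003, 0, 0, 0, -1, -0.012, 0.005, 0.006, 0, 0, 0, -1, -0.018, 0.005, 0.009, 0, 0, 0, -1, -0.021, 0.005, 0.011, 0, 0, 0, -1, -0.021, 0.005, 0.011, 0, 0, 0, -1]

```text
time: 3.45
tool_pos: [0.4386, -0.1351, 0.0855]
tcp_rot: [-2.258, -0.833, -1.385]
wrist_force: [-0.5, 0.1, -0.1]
width: -0.003
grip_force: 0.0
```

```bash
cat >> h.py <<'E'
def edge(n):
    s=readout.read_state(); S=R.from_rotvec(s["tcp_rot"]).as_matrix(); e=s["tool_pos"]+.017*S[:,2]-.011*S[:,0]
    d=e-KEY[n]; print("edge minus key, pump axes mm",(E('Z',-PP[2]).apply(d)*1e3).round(1),"F",s["wrist_force"].round(1),"q",s["q"].round(3),"t",s["time"])
E
python3 -c "
from h import *
edge('S')"
```

```text
edge minus key, pump axes mm [ 1.3 -3.8  5.7] F [-0.5  0.1 -0.1] q [-1.053  0.28   2.404  1.189  1.233 -1.092] t 3.45
```

Request:
jog_arm:
  deltas: [0, -0.003, 0, 0, 0, 0, -1, -0.0018, -0.003, 0.0009, 0, 0, 0, -1, -0.0036, -0.003, 0.0018, 0, 0, 0, -1, -0.0045, -0.003, 0.0023, 0, 0, 0, -1, -0.0045, -0.003, 0.0023, 0, 0, 0, -1]

```text
time: 3.95
tool_pos: [0.4369, -0.1331, 0.081]
tcp_rot: [-2.258, -0.835, -1.385]
wrist_force: [1.1, -0.2, 0.1]
width: -0.001
grip_force: 0.0
```

```bash
python3 -c "
from h import *
edge('S')"
```

```text
edge minus key, pump axes mm [ 0.6 -1.2  1.2] F [ 1.1 -0.2  0.1] q [-1.055  0.288  2.409  1.192  1.228 -1.107] t 3.95
```

Request:
jog_arm:
  deltas: [-0.0009, 0, 0.0005, 0, 0, 0, -1, -0.0018, 0, 0.0009, 0, 0, 0, -1, -0.0027, 0, 0.0014, 0, 0, 0, -1, -0.0027, 0, 0.0014, 0, 0, 0, -1]

```text
time: 4.35
tool_pos: [0.4371, -0.1331, 0.0782]
tcp_rot: [-2.258, -0.835, -1.386]
wrist_force: [-0.4, -0.2, 1.6]
width: 0.0
grip_force: 0.6
```

Request:
jog_arm:
  deltas: [-0.0009, 0, 0.0005, 0, 0, 0, -1, -0.0009, 0, 0.0005, 0, 0, 0, -1]

```text
time: 4.55
tool_pos: [0.4372, -0.1331, 0.0772]
tcp_rot: [-2.258, -0.835, -1.386]
wrist_force: [0.2, 0.3, 2.7]
width: 0.001
grip_force: 1.0
```

```bash
python3 -c "
from h import *
edge('S')"
```

```text
edge minus key, pump axes mm [ 0.8 -1.3 -2.5] F [0.2 0.3 2.7] q [-1.054  0.299  2.409  1.196  1.225 -1.117] t 4.55
```

Request:
jog_arm:
  deltas: [-0.0009, 0, 0.0005, 0, 0, 0, -1, -0.0009, 0, 0.0005, 0, 0, 0, -1]

```text
time: 4.75
tool_pos: [0.4372, -0.1331, 0.0762]
tcp_rot: [-2.258, -0.835, -1.386]
wrist_force: [0.2, 0.4, 2.2]
width: 0.003
grip_force: 1.3
```

Request:
jog_arm:
  deltas: [-0.0009, 0, 0.0005, 0, 0, 0, -1, -0.0009, 0, 0.0005, 0, 0, 0, -1]

```text
time: 4.95
tool_pos: [0.4372, -0.133, 0.0752]
tcp_rot: [-2.258, -0.835, -1.386]
wrist_force: [1.5, 0.9, 4.7]
width: 0.001
grip_force: 1.7
```

```bash
python3 -c "
from h import *
edge('S')"
```

```text
edge minus key, pump axes mm [ 0.9 -1.3 -4.6] F [1.5 0.9 4.7] q [-1.054  0.304  2.408  1.198  1.223 -1.122] t 4.95
```

Request:
jog_arm:
  deltas: [-0.0009, 0, 0.0005, 0, 0, 0, -1, -0.0009, 0, 0.0005, 0, 0, 0, -1]

```text
time: 5.15
tool_pos: [0.4373, -0.133, 0.0743]
tcp_rot: [-2.257, -0.835, -1.387]
wrist_force: [0.3, 0.3, 5.6]
width: -0.001
grip_force: 2.8
```

```bash
python3 -c "
from h import *
edge('S')"
```

```text
edge minus key, pump axes mm [ 1.  -1.3 -5.4] F [0.3 0.3 5.6] q [-1.054  0.307  2.408  1.199  1.222 -1.125] t 5.15
```

Request:
jog_arm:
  deltas: [-0.0009, 0, 0.0005, 0, 0, 0, -1, -0.0009, 0, 0.0005, 0, 0, 0, -1]

```text
time: 5.35
tool_pos: [0.4374, -0.133, 0.0741]
tcp_rot: [-2.255, -0.835, -1.389]
wrist_force: [-2.6, -1.2, 10.8]
width: 0.004
grip_force: 5.5
```

Request:
jog_arm:
  deltas: [0.009, 0, -0.0045, 0, 0, 0, -1, 0.018, 0, -0.009, 0, 0, 0, -1, 0.027, 0, -0.0136, 0, 0, 0, -1, 0.027, 0, -0.0136, 0, 0, 0, -1]

```text
time: 5.75
tool_pos: [0.4375, -0.1335, 0.1042]
tcp_rot: [-2.26, -0.838, -1.387]
wrist_force: [1.1, -0.1, -0.6]
width: -0.001
grip_force: 0.0
```

```bash
python3 -c "
from h import *
edge('S')
M=pose(15,63)
plan(tip(KEY['P']+[0,0,.025],M),M)"
```

```text
edge minus key, pump axes mm [ 1.  -1.9 24.4] F [ 1.1 -0.1 -0.6] q [-1.054  0.227  2.41   1.175  1.249 -1.05 ] t 5.75
shift [-0.0084  0.0675 -0.0172] turn [0.  0.  0.2] of 0.2
  q [-1.06  0.23  2.38  1.17  1.26 -1.03]
  q [-1.06  0.26  2.35  1.16  1.26 -1.02]
  q [-1.06  0.28  2.31  1.15  1.27 -1.01]
  q [-1.07  0.3   2.28  1.15  1.28 -1.  ]
```

Request:
jog_arm:
  deltas: [-0.002, 0.022, -0.006, 0, 0, 0, -1, -0.006, 0.045, -0.012, 0, 0, 0, -1, -0.008, 0.067, -0.017, 0, 0, 0, -1, -0.008, 0.067, -0.017, 0, 0, 0, -1, -0.017, 0.067, -0.0125, 0, 0, 0, -1, -0.026, 0.067, -0.008, 0, 0, 0, -1, -0.026, 0.067, -0.008, 0, 0, 0, -1]

```text
time: 6.45
tool_pos: [0.4651, -0.1938, 0.0816]
tcp_rot: [-2.256, -0.831, -1.382]
wrist_force: [0.1, 0.6, 0.6]
width: 0.001
grip_force: 0.0
```

```bash
python3 -c "
from h import *
edge('P')"
```

```text
edge minus key, pump axes mm [-0.1  3.9  1.8] F [0.1 0.6 0.6] q [-1.066  0.37   2.273  1.163  1.255 -1.051] t 6.45
```

Request:
jog_arm:
  deltas: [0, 0.004, 0, 0, 0, 0, -1, 0, 0.004, 0, 0, 0, 0, -1, 0, 0.004, 0, 0, 0, 0, -1]

```text
time: 6.75
tool_pos: [0.4691, -0.1992, 0.0838]
tcp_rot: [-2.258, -0.835, -1.386]
wrist_force: [0.9, 0.3, -0.4]
width: 0.001
grip_force: 0.0
```

```bash
python3 -c "
from h import *
edge('P')"
```

```text
edge minus key, pump axes mm [ 1.2 -2.8  4. ] F [ 0.9  0.3 -0.4] q [-1.065  0.372  2.261  1.164  1.257 -1.046] t 6.75
```

Request:
jog_arm:
  deltas: [-0.0018, -0.0015, 0.0009, 0, 0, 0, -1, -0.0036, -0.0015, 0.0018, 0, 0, 0, -1, -0.0053, -0.0015, 0.0027, 0, 0, 0, -1, -0.0062, -0.0015, 0.0032, 0, 0, 0, -1, -0.0062, -0.0015, 0.0032, 0, 0, 0, -1]

```text
time: 7.25
tool_pos: [0.4682, -0.1979, 0.0769]
tcp_rot: [-2.257, -0.834, -1.386]
wrist_force: [0.2, 0.2, 3.0]
width: 0.0
grip_force: 1.1
```

Request:
jog_arm:
  deltas: [-0.0009, 0, 0.0005, 0, 0, 0, -1, -0.0009, 0, 0.0005, 0, 0, 0, -1]

```text
time: 7.45
tool_pos: [0.4682, -0.1979, 0.0759]
tcp_rot: [-2.257, -0.835, -1.386]
wrist_force: [0.6, 1.6, 2.5]
width: -0.002
grip_force: 1.5
```

Request:
jog_arm:
  deltas: [-0.0009, 0, 0.0005, 0, 0, 0, -1, -0.0009, 0, 0.0005, 0, 0, 0, -1]

```text
time: 7.65
tool_pos: [0.4683, -0.1979, 0.0748]
tcp_rot: [-2.258, -0.835, -1.386]
wrist_force: [0.4, 0.3, 4.2]
width: -0.002
grip_force: 1.8
```

```bash
python3 -c "
from h import *
edge('P')"
```

```text
edge minus key, pump axes mm [ 1.  -1.2 -4.9] F [0.4 0.3 4.2] q [-1.065  0.39   2.263  1.17   1.249 -1.066] t 7.65
```

Two more millimetres until it bottoms out, then lift.

Request:
jog_arm:
  deltas: [-0.0009, 0, 0.0005, 0, 0, 0, -1, -0.0018, 0, 0.0009, 0, 0, 0, -1]

```text
time: 7.85
tool_pos: [0.4685, -0.1979, 0.074]
tcp_rot: [-2.255, -0.835, -1.389]
wrist_force: [-3.7, 0.3, 13.4]
width: -0.006
grip_force: 6.7
```

Request:
jog_arm:
  deltas: [0.009, 0, -0.0045, 0, 0, 0, -1, 0.018, 0, -0.009, 0, 0, 0, -1, 0.027, 0, -0.0136, 0, 0, 0, -1, 0.027, 0, -0.0136, 0, 0, 0, -1, 0.027, 0, -0.0136, 0, 0, 0, -1]

```text
time: 8.35
tool_pos: [0.4682, -0.198, 0.103]
tcp_rot: [-2.259, -0.836, -1.385]
wrist_force: [0.6, 0.1, 0.3]
width: -0.003
grip_force: 0.0
```

```bash
python3 -c "
from h import *
edge('R')
M=pose(15,63)
plan(tip(KEY['R']+[0,0,.005],M),M)"
```

```text
edge minus key, pump axes mm [ 0.9 34.7 23.2] F [0.6 0.1 0.3] q [-1.065  0.327  2.265  1.152  1.272 -1.008] t 8.35
shift [-0.0207  0.0332 -0.0005] turn [-0.   0.   0.1] of 0.1
  q [-1.07  0.33  2.26  1.15  1.27 -1.01]
  q [-1.07  0.35  2.24  1.15  1.27 -1.01]
  q [-1.07  0.37  2.22  1.15  1.27 -1.01]
  q [-1.07  0.39  2.2   1.15  1.27 -1.01]
```

Request:
jog_arm:
  deltas: [-0.0025, 0.017, -0.0045, 0, 0, 0, -1, -0.0047, 0.0335, -0.0087, 0, 0, 0, -1, -0.0047, 0.0335, -0.0087, 0, 0, 0, -1, -0.013, 0.0335, -0.0045, 0, 0, 0, -1, -0.0207, 0.0335, -0.0005, 0, 0, 0, -1, -0.0207, 0.0335, -0.0005, 0, 0, 0, -1, -0.0207, 0.0335, -0.0005, 0, 0, 0, -1]

```text
time: 9.05
tool_pos: [0.482, -0.2285, 0.0839]
tcp_rot: [-2.257, -0.833, -1.384]
wrist_force: [0.4, 0.4, -0.1]
width: 0.002
grip_force: 0.0
```

```bash
python3 -c "
from h import *
edge('R')"
```

```text
edge minus key, pump axes mm [0.2 1.3 4.1] F [ 0.4  0.4 -0.1] q [-1.071  0.412  2.194  1.15   1.272 -1.018] t 9.05
```

Request:
jog_arm:
  deltas: [-0.0018, 0.001, 0.0009, 0, 0, 0, -1, -0.0036, 0.001, 0.0018, 0, 0, 0, -1, -0.0053, 0.001, 0.0027, 0, 0, 0, -1, -0.0071, 0.001, 0.0036, 0, 0, 0, -1, -0.0071, 0.001, 0.0036, 0, 0, 0, -1]

```text
time: 9.55
tool_pos: [0.4834, -0.2305, 0.077]
tcp_rot: [-2.257, -0.835, -1.387]
wrist_force: [0.3, 0.6, 3.0]
width: 0.001
grip_force: 1.0
```

Request:
jog_arm:
  deltas: [-0.0009, 0, 0.0005, 0, 0, 0, -1, -0.0009, 0, 0.0005, 0, 0, 0, -1]

```text
time: 9.75
tool_pos: [0.4834, -0.2305, 0.076]
tcp_rot: [-2.257, -0.835, -1.387]
wrist_force: [-0.1, -0.1, 3.4]
width: 0.003
grip_force: 1.4
```

```bash
python3 -c "
from h import *
edge('R')"
```

```text
edge minus key, pump axes mm [ 0.7 -1.2 -3.8] F [-0.1 -0.1  3.4] q [-1.07   0.43   2.189  1.156  1.265 -1.035] t 9.75
```

Request:
jog_arm:
  deltas: [-0.0009, 0, 0.0005, 0, 0, 0, -1, -0.0018, 0, 0.0009, 0, 0, 0, -1, -0.0027, 0, 0.0014, 0, 0, 0, -1]

```text
time: 10.05
tool_pos: [0.4836, -0.2305, 0.074]
tcp_rot: [-2.255, -0.835, -1.389]
wrist_force: [-3.3, -0.2, 11.9]
width: -0.004
grip_force: 6.2
```

Request:
jog_arm:
  deltas: [0.009, 0, -0.0045, 0, 0, 0, -1, 0.018, 0, -0.009, 0, 0, 0, -1, 0.036, 0, -0.018, 0, 0, 0, -1, 0.054, 0, -0.04, 0, 0, 0, -1, 0.06, 0, -0.06, 0, 0, 0, -1, 0.06, 0, -0.06, 0, 0, 0, -1, 0.06, 0, -0.06, 0, 0, 0, -1]

```text
time: 10.75
tool_pos: [0.4631, -0.2477, 0.1531]
tcp_rot: [-2.26, -0.835, -1.385]
wrist_force: [-1.1, 0.2, 0.1]
width: 0.002
grip_force: 0.0
```

```bash
python3 - <<'X'
from h import *
edge('R')
ang=lambda a:pump(PP,[.06-.08*np.cos(a),-.08*np.sin(a),.13])[0]
for d,th in((0,80),(10,80),(20,80),(10,88),(20,88),(30,88)):
  M=pose(d,th); print(d,th,[wq(ang(a)-.006*M[:,2],M)[0].round(2) for a in(0,.5,.95,)])
X
```

```text
edge minus key, pump axes mm [-25.1  -7.9  73.3] F [-1.1  0.2  0.1] q [-1.122  0.283  2.176  1.078  1.36  -0.898] t 10.75
0 80 [array([-1.06,  0.36,  2.46,  1.58,  1.38, -1.24]), array([-1.04,  0.4 ,  2.39,  1.59,  1.38, -1.21]), array([-0.99,  0.43,  2.32,  1.63,  1.36, -1.18])]
10 80 [array([-1.05,  0.42,  2.35,  1.41,  1.45, -1.19]), array([-1.04,  0.46,  2.27,  1.42,  1.45, -1.15]), array([-0.99,  0.49,  2.21,  1.46,  1.43, -1.12])]
20 80 [array([-1.03,  0.47,  2.23,  1.27,  1.52, -1.15]), array([-1.02,  0.52,  2.15,  1.28,  1.52, -1.11]), array([-0.98,  0.55,  2.09,  1.31,  1.52, -1.07])]
10 88 [array([-1.07,  0.54,  2.33,  1.45,  1.57, -1.3 ]), array([-1.05,  0.57,  2.25,  1.47,  1.57, -1.25]), array([-1.  ,  0.59,  2.19,  1.51,  1.56, -1.21])]
20 88 [array([-1.04,  0.58,  2.21,  1.31,  1.63, -1.24]), array([-1.03,  0.61,  2.13,  1.33,  1.63, -1.19]), array([-0.99,  0.64,  2.07,  1.36,  1.63, -1.15])]
30 88 [array([-1.  ,  0.63,  2.1 ,  1.19,  1.7 , -1.19]), array([-0.99,  0.67,  2.01,  1.2 ,  1.71, -1.14]), array([-0.96,  0.7 ,  1.95,  1.24,  1.71, -1.1 ])]
```

```bash
cat >> h.py <<'E'
def post(a,z=.135): return pump(PP,[.06-.08*np.cos(a),-.08*np.sin(a),z])[0]
M80=pose(10,80); hh=M80[:,2]*[1,1,0]/np.linalg.norm(M80[:2,2])
E
python3 - <<'X'
from h import *
plan(post(0)-.06*hh,M80)
X
```

```text
shift [-0.0046 -0.0493  0.0307] turn [-4.8 17.   1.7] of 17.7
  q [-1.14  0.29  2.23  1.14  1.39 -0.97]
  q [-1.16  0.32  2.27  1.19  1.42 -1.04]
  q [-1.17  0.36  2.3   1.25  1.46 -1.11]
  q [-1.18  0.41  2.34  1.29  1.5  -1.19]
```

Request:
jog_arm:
  deltas: [-0.001, -0.012, 0.007, -1.2, 4.2, 0.4, 0.06, -0.002, -0.025, 0.015, -2.4, 8.5, 0.8, 0.06, -0.003, -0.037, 0.023, -3.6, 12.8, 1.3, 0.06, -0.0046, -0.049, 0.031, -4.8, 17, 1.7, 0.06, -0.0046, -0.049, 0.031, -4.8, 17, 1.7, 0.06, -0.0046, -0.049, 0.031, -4.8, 17, 1.7, 0.06, -0.0046, -0.049, 0.031, -4.8, 17, 1.7, 0.06]

```text
time: 11.45
tool_pos: [0.4514, -0.1946, 0.1353]
tcp_rot: [-2.044, -0.655, -1.715]
wrist_force: [1.0, -0.6, 0.7]
width: 0.528
grip_force: 0.0
```

```bash
python3 - <<'X'
from h import *
from workcell import read_camera
s=readout.read_state(); print(s["q"],s["tool_pos"],s["width"])
plan(post(0)-.003*hh,M80)
sd=read_camera("side"); tp=read_camera("top")
a=cv2.resize(sd["color"][240:390,250:430],None,fx=3,fy=3,interpolation=2); b=cv2.resize(read_camera("wrist")["color"],(260,195))
t=cv2.resize(tp["color"][250:350,320:440],None,fx=2.16,fy=2.16,interpolation=2)[:250]
a=np.pad(a,((0,0),(0,260),(0,0))); a[:195,-260:]=b; a[200:200+t.shape[0],540:540+t.shape[1]]=t
cv2.imwrite("pics/a2.png",a)
X
```

```text
[-1.1773596   0.42856469  2.32486551  1.29643542  1.49315013 -1.19229391] [ 0.45137306 -0.19463076  0.13533551] 0.5282063472200601
shift [ 0.0095 -0.0013  0.0558] turn [-0.  0.  0.] of 0.0
  q [-1.15  0.41  2.34  1.33  1.48 -1.19]
  q [-1.11  0.41  2.34  1.36  1.47 -1.18]
  q [-1.08  0.41  2.35  1.39  1.46 -1.18]
  q [-1.05  0.41  2.35  1.42  1.44 -1.18]
```

View pics/a2.png

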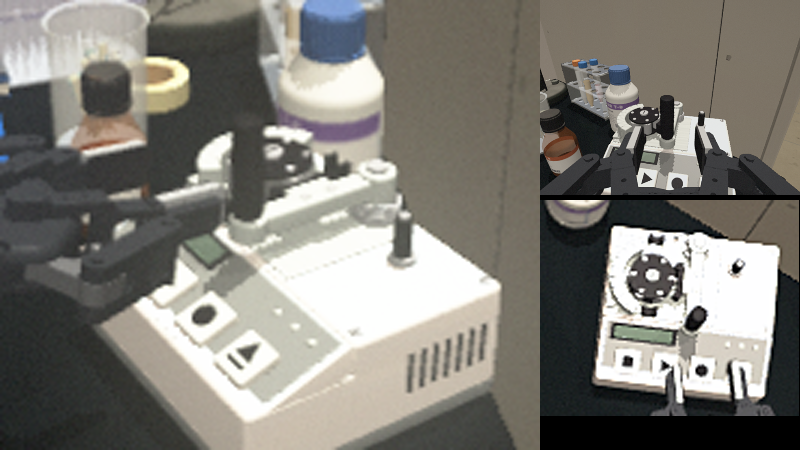

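The wrist view (top right) shows the post at (667,118), centred between the open fingers at about (625,155) and (708,155). I'll advance and narrow the fingers loosely onto it.

Request:
jog_arm:
  deltas: [0.002, 0, 0.014, 0, 0, 0, 0.06, 0.005, 0, 0.028, 0, 0, 0, 0.06, 0.007, -0.001, 0.042, 0, 0, 0, 0.06, 0.0095, -0.001, 0.056, 0, 0, 0, 0.06, 0.0095, -0.001, 0.056, 0, 0, 0, 0.06, 0.0095, -0.001, 0.056, 0, 0, 0, -0.4, 0.0095, -0.001, 0.056, 0, 0, 0, -0.4, 0.0095, -0.001, 0.056, 0, 0, 0, -0.4]

```text
time: 12.4
tool_pos: [0.4963, -0.1605, 0.1349]
tcp_rot: [-2.044, -0.653, -1.716]
wrist_force: [-0.6, -0.1, 0.6]
width: 0.299
grip_force: 0.0
```

```bash
python3 - <<'X'
from h import *
s=readout.read_state(); print(s["q"],s["tool_pos"],s["width"],s["wrist_force"])
p0=post(0)-.003*hh
for a in np.arange(0,1.01,.1):
  d=M80.T@(post(a)-.003*hh-p0); print(a.round(2),d.round(4),wq(post(a)-.003*hh,M80)[0][:3].round(3))
print("offset",M80.T@(p0-s["tool_pos"]))
X
```

```text
[-1.04622688  0.42298345  2.34005811  1.41913123  1.44409173 -1.19037001] [ 0.49631244 -0.16051981  0.13489773] 0.29932502418161216 [-0.57148938 -0.14158099  0.63445642]
0.0 [0. 0. 0.] [-1.046  0.405  2.35 ]
0.1 [-0.0002  0.0079 -0.001 ] [-1.047  0.413  2.334]
0.2 [-0.0002  0.0159 -0.0012] [-1.046  0.422  2.318]
0.3 [-0.0001  0.0239 -0.0006] [-1.043  0.43   2.302]
0.4 [0.0001 0.0318 0.0008] [-1.038  0.438  2.286]
0.5 [0.0005 0.0395 0.0029] [-1.032  0.446  2.27 ]
0.6 [0.001  0.0469 0.0058] [-1.024  0.454  2.255]
0.7 [0.0017 0.054  0.0094] [-1.015  0.461  2.241]
0.8 [0.0024 0.0607 0.0137] [-1.005  0.468  2.227]
0.9 [0.0033 0.067  0.0186] [-0.995  0.475  2.214]
1.0 [0.0043 0.0727 0.0242] [-0.983  0.481  2.202]
offset [0.00013321 0.00040731 0.00016652]
```

Request:
jog_arm:
  deltas: [0, 0.006, 0, 0, 0, 0, -0.4, 0, 0.0125, -0.001, 0, 0, 0, -0.4, 0, 0.0205, -0.001, 0, 0, 0, -0.4, 0, 0.0285, -0.001, 0, 0, 0, -0.4, 0, 0.0365, 0.001, 0, 0, 0, -0.4, 0.0005, 0.044, 0.003, 0, 0, 0, -0.4, 0.001, 0.0515, 0.006, 0, 0, 0, -0.4, 0.001, 0.0515, 0.006, 0, 0, 0, -0.4]

```text
time: 13.2
tool_pos: [0.5311, -0.1981, 0.1342]
tcp_rot: [-2.042, -0.654, -1.714]
wrist_force: [-5.3, 1.9, 0.5]
width: 0.3
grip_force: 2.1
```

```bash
python3 - <<'X'
from h import *
s=readout.read_state(); print(s["q"],s["tool_pos"],s["width"],s["wrist_force"],s["grip_force"])
print(M80.T@(s["tool_pos"]-(post(0)-.003*hh)))
X
```

```text
[-1.02186696  0.47698649  2.23470092  1.43213151  1.44313203 -1.13662298] [ 0.53114263 -0.19807178  0.13422076] 0.3002183014648683 [-5.27407575  1.89466194  0.54019426] 2.1499349176883698
[0.00034142 0.05038732 0.00642375]
```

Request:
jog_arm:
  deltas: [0, 0, 0, 0, 0, 0, -0.6, 0, 0, 0, 0, 0, 0, -0.8, 0, 0, 0, 0, 0, 0, -1, 0, 0, 0, 0, 0, 0, -1, 0, 0, 0, 0, 0, 0, -1]
  squeeze: 30

```text
time: 13.7
tool_pos: [0.5302, -0.1962, 0.1342]
tcp_rot: [-2.039, -0.653, -1.712]
wrist_force: [-2.2, 4.7, -0.3]
width: 0.173
grip_force: 29.2
```

```bash
python3 - <<'X'
from h import *
s=readout.read_state(); print(s["q"],s["tool_pos"],s["width"]*85,s["wrist_force"],s["grip_force"])
# arm angle implied by TCP
d=E('Z',-PP[2]).apply(s["tool_pos"]+.003*hh-pump(PP,[.06,0,.13])[0]); a=np.arctan2(-d[1],-d[0]); print("angle",a,"radius",np.hypot(d[0],d[1]))
for b in(.75,.85,.95,1.0): print(b,(M80.T@(post(b)-post(a))).round(4))
X
```

```text
[-1.02147337  0.47618414  2.23772351  1.431532    1.44431461 -1.13693885] [ 0.53020496 -0.1961619   0.13421141] 14.688328081836046 [-2.24636202  4.69623299 -0.34002391] 29.16650801897049
angle 0.6199053329556017 radius 0.07984310102621664
0.75 [0.0009 0.0091 0.005 ]
0.85 [0.0017 0.0156 0.0096]
0.95 [0.0026 0.0215 0.0148]
1.0 [0.0031 0.0243 0.0177]
```

Request:
jog_arm:
  deltas: [0, 0.005, 0.002, 0, 0, 0, -1, 0.0005, 0.009, 0.005, 0, 0, 0, -1, 0.001, 0.012, 0.007, 0, 0, 0, -1, 0.0015, 0.0155, 0.0095, 0, 0, 0, -1, 0.002, 0.0185, 0.012, 0, 0, 0, -1, 0.002, 0.0185, 0.012, 0, 0, 0, -1]

```text
time: 14.3
tool_pos: [0.5504, -0.204, 0.1341]
tcp_rot: [-2.038, -0.654, -1.712]
wrist_force: [-10.0, 2.8, 1.6]
width: 0.172
grip_force: 29.7
```

```bash
cat > a.py <<'X'
from h import *
s=readout.read_state(); print(s["q"].round(3),s["width"]*85,s["wrist_force"].round(1),s["grip_force"])
d=E('Z',-PP[2]).apply(s["tool_pos"]+.003*hh-pump(PP,[.06,0,.13])[0]); a=np.arctan2(-d[1],-d[0]); print("angle",a,"radius",np.hypot(d[0],d[1]))
t=E('Z',PP[2]).apply([np.sin(a),-np.cos(a),0]); print("force along tangent",s["wrist_force"]@t)
for b in(.95,1.0,1.05): print(b,(M80.T@(post(b)-post(a))).round(4))
X
python3 a.py
```

```text
[-0.994  0.496  2.199  1.452  1.436 -1.117] 14.625910880184279 [-10.    2.8   1.6] 29.74406272172928
angle 0.892062678399087 radius 0.0798729124040082
force along tangent -10.370290675937563
0.95 [0.0005 0.0034 0.0031]
1.0 [0.001  0.0062 0.0059]
1.05 [0.0016 0.0088 0.0089]
```

Request:
jog_arm:
  deltas: [0, 0.001, 0.001, 0, 0, 0, -1, 0.0005, 0.002, 0.0015, 0, 0, 0, -1, 0.0005, 0.002, 0.0015, 0, 0, 0, -1]

```text
time: 14.6
tool_pos: [0.5525, -0.2044, 0.1341]
tcp_rot: [-2.038, -0.654, -1.711]
wrist_force: [-8.9, 4.8, 1.1]
width: 0.174
grip_force: 29.8
```

```bash
python3 a.py
```

```text
[-0.991  0.497  2.196  1.454  1.435 -1.114] 14.818631763540457 [-8.9  4.8  1.1] 29.785197973251343
angle 0.9184994170685006 radius 0.07972997186356269
force along tangent -9.74146342725822
0.95 [0.0003 0.0018 0.0017]
1.0 [0.0008 0.0046 0.0045]
1.05 [0.0013 0.0073 0.0075]
```

Request:
jog_arm:
  deltas: [0, 0.001, 0.001, 0, 0, 0, -1, 0.0003, 0.002, 0.002, 0, 0, 0, -1, 0.0003, 0.002, 0.002, 0, 0, 0, -1]

```text
time: 14.9
tool_pos: [0.5544, -0.2048, 0.1341]
tcp_rot: [-2.038, -0.654, -1.71]
wrist_force: [-19.1, 0.5, 2.9]
width: 0.17
grip_force: 30.6
```

Request:
jog_arm:
  deltas: [0.0003, 0.0015, 0.0015, 0, 0, 0, -1, 0.0003, 0.0015, 0.0015, 0, 0, 0, -1]

```text
time: 15.1
tool_pos: [0.5553, -0.2047, 0.1341]
tcp_rot: [-2.036, -0.654, -1.709]
wrist_force: [-28.8, -2.1, 4.6]
width: 0.173
grip_force: 32.0
```

```bash
python3 a.py
```

```text
[-0.987  0.5    2.19   1.456  1.435 -1.11 ] 14.733015671235698 [-28.8  -2.1   4.6] 31.95299059152603
angle 0.954409413390736 radius 0.07948919436804312
force along tangent -28.057772684061028
0.95 [-0.     -0.0003 -0.0002]
1.0 [0.0005 0.0025 0.0026]
1.05 [0.001  0.0052 0.0055]
```

The force climbs steeply (10→28 N) at angle 0.954, so the arm is against its stop. I'll ease the push a little and check.

Request:
jog_arm:
  deltas: [0, -0.0007, -0.0008, 0, 0, 0, -1, 0, -0.0007, -0.0008, 0, 0, 0, -1, 0, -0.0007, -0.0008, 0, 0, 0, -1, 0, -0.0007, -0.0008, 0, 0, 0, -1]

```text
time: 15.5
tool_pos: [0.5549, -0.2046, 0.1341]
tcp_rot: [-2.037, -0.653, -1.71]
wrist_force: [-20.8, 1.2, 3.5]
width: 0.175
grip_force: 31.1
```

```bash
python3 a.py; python3 - <<'X'
from workcell import read_camera
import cv2,numpy as np
sd=read_camera("side")["color"]; tp=read_camera("top")["color"]
a=cv2.resize(sd[240:390,270:430],None,fx=2.6,fy=2.6,interpolation=2); b=cv2.resize(tp[215:345,290:440],None,fx=2.5,fy=2.5,interpolation=2)
h=max(len(a),len(b)); f=lambda i:np.pad(i,((0,h-len(i)),(0,0),(0,0)))
cv2.imwrite("pics/a3.png",np.hstack([f(a),f(b)])); print(np.hstack([f(a),f(b)]).shape)
X
```

```text
[-0.987  0.5    2.192  1.457  1.434 -1.11 ] 14.902373319564163 [-20.8   1.2   3.5] 31.06297105550766
angle 0.9495312841621288 radius 0.07952236383451197
force along tangent -20.729250370751906
0.95 [0. 0. 0.]
1.0 [0.0005 0.0028 0.0029]
1.05 [0.001  0.0055 0.0058]
(390, 791, 3)
```

View pics/a3.png

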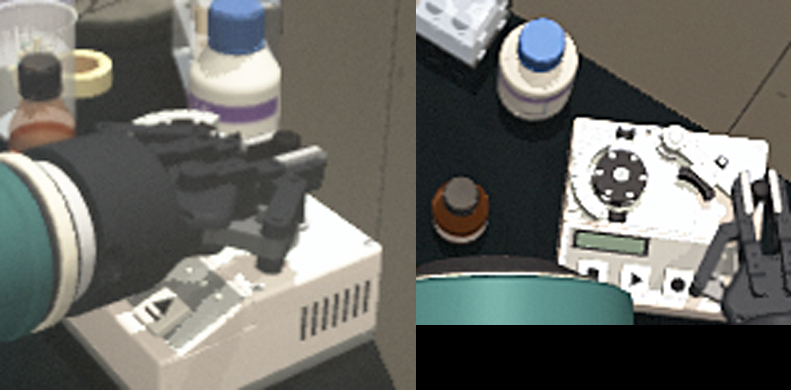

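The top view shows the arm swung out against the stop post at (722,162), with the post gripped at (765,188). The bottles are where they were, so I'm handing in.

```bash
python3 -c "
from workcell import finish_job
print(finish_job())"
```

```text
the job is handed in; nothing more can be done
None
```

I pressed stop, park and release in that order, each down to its end stop, without pressing the run key. The pressure arm is open, and the job was handed in at about 15.6 s with the gripper still holding the arm against its stop.

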